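# Fill the last place of a gift box from a gravity-feed dispenser

## Robot

A 6-joint arm with a two-finger parallel gripper is mounted at the origin on a cart in front of the work surface, level with it; the furniture and walls round the work are solid. World frame = base frame: x ahead of the robot, y to its left, z up, the work surface at z = 0. Lengths are in m, angles in degrees, forces in N, time in s.
With the tool pointing down it reaches from about 0.3 to 0.75 m from the base axis. Payload 8.5 kg.
Tool frame: the origin (TCP) lies at the very end of the fingers, on their centre line; the grasp point (between the pads) lies 19 mm behind it; z points along the fingers, y is the direction in which the jaws open and shut (so a half turn about z gives the same grasp; the last joint's range is limited). The gripper opens to 85 mm and grips with 20 to 120 N. Pads are 22 mm wide; open, the fingers measure 114 mm over their backs; the gripper's body (76 mm by 85 mm) begins 54 mm behind the grasp point. The pads swing forward as they close: fully open they stand 13 mm farther back than shut.
Start: joints at [61.862, 21.807, 74.336, -0, 83.858, -12.336], TCP at [0.15, 0.529, 0.231] pointing down, gripper open.
Joint ranges: [-178.18, 178.18], [-50.72, 133.34], [12.68, 142.11], [-81.47, 261.47], [9.98, 163.14], [-165.26, 165.26]. Speed limits (degrees/s): [136.94, 136.94, 180, 180, 180, 180].

## Interface

Orientations are given as a 3x3 rotation matrix whose columns are the frame's x, y, z axes.
In Python, from rig import env, vision, close_job, spotter gives the robot as it stands. The module is installed in compiled form; this text tells all that it offers.
- The arm moves only by the tool jog_arm, never from a script. Its argument "plan" is a list that holds one entry, the list of rows, each a list of 6 numbers: the shift along the tool's x, y, z in units of 40 mm (1.0 is 40 mm), then the turn, a rotation vector about the tool's x, y, z in units of 0.15 rad (1.0 is 0.15 rad). A call has 1 to 10 rows; each row shifts and turns the commanded pose from where the row before left it, along the tool's axes as they then stand; what a row does not reach is not made up. A row lasts 1/10 s, in which the tool goes at most 50 mm and 8.59 degrees, less where a joint would pass 70% of its speed; a pose out of reach is approached as far as the arm can. A call with a number of a shift or a turn outside -1 to 1 is refused whole. A call with a gripper value outside its range is refused whole. "grip" is the opening, from -1 (shut) to 1 (fully open), set as the call begins (left out, the last holds). The fingers move at their own pace and stop on an object; "squeeze" is the grip in N (left out, the last holds). Time passes only in rows, so rows that do not move let the fingers close. It gives the time, the measured TCP pose, the force and the opening at its end, in the units of the state.
- env.observe(): the state, without advancing time (a new reading comes with each control period).
- vision.get_image(name): name is "scene" or "top" or "wrist"; returns (picture, depth): 420x560x3 uint8, red, green, blue; 420x560 float32, m along the optical axis (not along the pixel's ray), 0 where there is no reading.
- vision.camera_info(name): a dict with "fx", "fy", "cx", "cy" (pixels), "k1" (the pictures are not rectified: a ray, as slopes to the right and down, at radius r is drawn at 1 + k1 r^2 times it, then the intrinsics apply), "rvec" (rotation vector, rad) and "tvec" (3), from world to camera coordinates, as OpenCV has them. Camera axes: x right, y down, z forward; pixel columns grow to the right and rows downward; lengths in m; the calibration is good to about 2 mm. A picture is of the moment at which its call begins: read the wrist's pose just before it. camera_info takes no time and is no camera call; for the wrist camera it gives the pose at the moment of the call.
- close_job(): hands the job in, once; it reports no verdict.
Trained networks look in the newest picture that a camera, given by its name, has taken for a name from the list of things; names that differ only in an ending like _2 or _b are one class to them, and where a whole thing is asked for, a point or a joint stands for the part that bears it (a point fixed in the world has none). Each returns a list of dicts, best first, with "score" (0 to 1); they miss things now and then, are a little off and sometimes report something else, mostly with a low value. They report only what shows in the picture. A call takes as long as a camera call. They do not tell look-alikes from the thing itself.
- spotter.trace(camera, query): "pixels" (420x560 bool, what is visible of it) and "rect" ([left, top, right, bottom] in pixels, round what is visible of it).
The state is a dict: "time_s": time; "q": joint angles; "qvel": joint speeds; "joint_efforts": joint torques, N m; "position": TCP position; "tool_rot": TCP orientation; "ft_force": force on the tool from outside, world axes, zero at the start; "wrist_torque": the same for the moment, N m; "grip_width": finger opening in m.
Only numpy, scipy, OpenCV 4.12 (cv2) and the standard library are available. Lean on these libraries where they do the work, as an engineer would, in place of code of your own. Each camera call takes 0.05 s, during which the arm holds its last target.

## Task

Finish packing the gift box: slide the bottom bar out through the mouth of the dispenser so that the bars above it drop down in the column and stay in it, and set it down flat on the table and let go. Its neighbours in the box leave no finger room at its sides, so take it again by its two ends and lay it flat in the empty middle place. Then swing the hinged lid over and press its front edge down until the catch snaps and holds it shut; leave the other things where they stand.

Things in the scene. Friction and masses are not known exactly. Their poses are not given: they have to be found in the camera images.
- dispenser: Low bare-metal gravity-feed dispenser fixed to the table: an upright column 75 mm deep (own x), 45 mm wide (y), 68 mm high, open on top, slit in front and behind; inside 70 x 40 mm. Own -x is the front. Origin: on the table under the column's middle. The stack of four stands on its floor at z = 8 mm, top at 72 mm. Foot plate: 68 mm wide, 4 mm thick, x = -30 to +54 mm.
- dispenser_mouth (a point): Middle of the mouth's lower edge, in the outer face of the dispenser's front wall (x = -37.5 mm), 8 mm above the table; axes as the dispenser's. The mouth is 22 mm high (the front wall starts 30 mm above the table) and 40 mm wide. A tongue 26 mm wide, level with the floor, goes on in front of it to x = -45 mm.
- bar_1: Bottom bar of the stack: a rigid, smooth kraft-brown carton with a dark red band round its middle, 64 mm long (own x), 36 mm wide (y), 16 mm thick (z), about 90 g. Origin: centre of its underside. At the start it lies on the dispenser's floor with its nose out: origin 28 mm in front of the dispenser's, so about 22 mm of it stand clear of the front wall.
- bar_2: Second bar of the stack, lying on bar_1; same carton. Origin: centre of its underside, 24 mm above the table at the start and 8 mm when it has dropped to the floor of the dispenser.
- bar_3: Third bar of the stack, on bar_2; same carton and origin.
- bar_4: Top bar of the stack, on bar_3; same carton and origin.
- gift_box: Dark brown box fixed to the table, 135 (own x) by 76 mm (y), walls to 24 mm high; origin on the table under its middle. Three places at x = -44, 0, +44 mm, each 41 (x) by 70 mm (y), floor at z = 4 mm; bars lie in them along y. Partitions 3 mm thick, as high as the bars (20 mm). The lid is hinged on the far (+x) wall; the near wall has the sprung catch.
- middle_place (a point): Middle of the floor of the box's empty middle place, 4 mm above the table; axes as the box's. Like the others, this place has in both end walls (35 to 38 mm from here along y) a finger notch 34 mm wide, open down to 6 mm above the table.
- box_bar_far: Bar of the same kind already lying in the box's far place (nearest the hinge), its length along the box's y. Origin: centre of its underside.
- box_bar_near: Bar of the same kind already lying in the box's near place. Origin: centre of its underside.
- lid (a joint): Angle of the box's lid: 0 shut, pi/2 upright, 1.65 to 1.9 at the start (leaning back). It turns about the box's y at lid_hinge; brown frame with clear window, 4 mm thick, 76 mm wide, 136 mm deep, 46 mm wide lip in front to 145 mm. A weak spring lifts it: push it over from behind, then press. From 0.06 rad the catch resists with about 5 N at the front edge, then it snaps shut (press to about 10 N).
- lid_hinge (a point): Middle of the lid's hinge line, on the box at x = +67.5 mm, 24 mm above the table; axes as the box's.
- lid_front (a point): Point to press: on the outer (upper when shut) face of the lid's frame, midway along its front edge, 125 mm from the hinge line; 28 mm above the table when the lid is shut. Moves with the lid.
- foil_cups: Stack of foil baking cups, 72 mm across, 61 mm high, a bystander. Origin: centre of its underside.
- timer: White wind-up kitchen timer with a red knob, 62 mm across, 44 mm high, a bystander. Origin: centre of its underside.
- deli_cup: Clear deli cup with orange contents, 109 mm across, 72 mm high, a bystander. Origin: centre of its underside.
- cupcake_a: Vanilla cupcake on the yellow chopping board at the left, 75 mm across, 74 mm high, a bystander. Origin: centre of its underside.
- pen: White marker with a black cap, 135 mm long, 17 mm thick, lying between the dispenser and the box and pointing roughly away from the robot, a bystander. Origin: underside of its middle.
There are look-alikes about, which are no part of the job. What is shaped like the box_bar_far but green or pink is not meant.

How it is judged (in metres and radians):
On the way, in this order (a step that is already met when the one before it is completed fails the run):
1. the bottom bar is out of the dispenser and the three others have dropped in the column (x of bar_1 in the frame of dispenser below -0.072 m and z of bar_2 in the frame of dispenser below 0.012 m and z of bar_3 in the frame of dispenser below 0.028 m and z of bar_4 in the frame of dispenser below 0.044 m), for 0.2 s.
2. the bar has been set down flat outside the box and the dispenser, and let go (height (world z) of bar_1 below 0.02 m and angle between bar_1's own z axis and vertical below 0.1 rad and horizontal distance between bar_1 and gift_box above 0.09 m and horizontal distance between bar_1 and dispenser above 0.072 m and linear speed of bar_1 below 0.02 m/s and contact force between bar_1 and the fingers below 0.1 N), for 0.2 s.
3. the bar lies flat in the middle place, let go, the lid still open (horizontal distance between bar_1 and middle_place below 0.008 m and z of bar_1 in the frame of middle_place below 0.003 m and angle between the x axis of bar_1 and the y axis of gift_box, either way round below 0.15 rad and contact force between bar_1 and the fingers below 0.1 N and value of joint lid above 0.3 rad), for 0.2 s.
At the end, for the whole second after the job is handed in: Lid held shut by its catch (under 0.025 rad); the bar flat on the floor of the middle place (within 8 mm of its middle, 3 mm of the floor, 0.15 rad of the box's y), both neighbours in their places; the other three bars in the dispenser, each dropped by one (within 4 mm) (value of joint lid below 0.025 rad and horizontal distance between bar_1 and middle_place below 0.008 m and z of bar_1 in the frame of middle_place below 0.003 m and angle between the x axis of bar_1 and the y axis of gift_box, either way round below 0.15 rad and z of each of box_bar_far, box_bar_near in the frame of gift_box below 0.008 m and z of bar_2 in the frame of dispenser below 0.012 m and z of bar_3 in the frame of dispenser below 0.028 m and z of bar_4 in the frame of dispenser below 0.044 m and linear speed of bar_1 below 0.02 m/s); the robot touches nothing.
It fails at once if a second bar is dragged out of the dispenser's mouth (x of any of bar_2, bar_3, bar_4 in the frame of dispenser below -0.022 m).
It fails at once if a bar is lifted out of the top of the dispenser (z of bar_2 in the frame of dispenser above 0.054 m or z of bar_3 in the frame of dispenser above 0.07 m or z of bar_4 in the frame of dispenser above 0.086 m).
It fails at once if a neighbour is taken out of its place in the gift box (distance of any of box_bar_far, box_bar_near from where it was at the start of the episode above 0.015 m).
It fails at once if a bystander is moved by more than 20 mm (distance of any of foil_cups, timer, deli_cup, cupcake_a, pen from where it was at the start of the episode above 0.02 m).
It also fails if it takes over 67 s, if anything falls off the work surface, if the arm or the gripper's body presses on something with over 40 N, if the wrist force passes 120 N, or if a joint passes its speed limit or range.

## Working session

There is one attempt and no reset: what is moved stays moved. The work goes in short steps, Python scripts to look and compute and a tool call to move; the robot and the scene stay as the last step left them, time stands still between calls to the robot, and variables do not carry over. Pictures are saved under pics/ and viewed, and the job is handed in when it is done.

Besides the shell and the picture viewer there is one more tool, called after "Call:" as a command line: name --argument value ..., lists and objects as JSON in quotes. jog_arm: Moves the arm, as the interface text tells. Its arguments: {"type":"object","properties":{"plan":{"type":"array"},"grip":{"type":"number"},"squeeze":{"type":"number"}},"required":["plan"]}

```bash
mkdir -p pics; ls; cat > h.py <<'E'
import numpy as np, cv2
from rig import env, vision, close_job, spotter
def info(n):
    c=vision.camera_info(n); R=cv2.Rodrigues(np.array(c['rvec'],float))[0]; return c,R,np.array(c['tvec'],float).reshape(3)
def snap(n,fn=None):
    c=info(n); p,d=vision.get_image(n)
    if fn: cv2.imwrite('pics/'+fn,p[:,:,::-1])
    return p,d,c
def K(c): return np.array([[c['fx'],0,c['cx']],[0,c['fy'],c['cy']],[0,0,1.]]),np.array([c['k1'],0,0,0.])
def rays(uv,C):
    c,R,t=C; k,dd=K(c)
    return cv2.undistortPoints(np.array(uv,float).reshape(-1,1,2),k,dd).reshape(-1,2)
def back(uv,z,C):
    c,R,t=C; n=rays(uv,C); P=np.c_[n,np.ones(len(n))]*np.array(z).reshape(-1,1)
    return (P-t)@R
def onplane(uv,h,C):
    c,R,t=C; n=np.c_[rays(uv,C),np.ones(len(np.array(uv).reshape(-1,2)))]
    d=n@R; o=-R.T@t; s=(h-o[2])/d[:,2]; return o+d*s[:,None]
def proj(P,C):
    c,R,t=C; k,dd=K(c); return cv2.projectPoints(np.array(P,float).reshape(-1,1,3),R,t,k,dd)[0].reshape(-1,2)
E
python3 - <<'E'
from h import *
for n in('scene','top','wrist'):
    p,d,C=snap(n,n+'0.png'); print(n,C[0])
s=env.observe(); print(s)
E
```

```text
pics
scene {'fx': 486.58652791880803, 'fy': 486.58652791880803, 'cx': 278.6123191096071, 'cy': 213.06429793563214, 'k1': -0.0064164447072509664, 'rvec': array([ 2.16355867, -1.01885915,  0.44150555]), 'tvec': array([-0.30096441,  0.34623213,  1.05748122])}
top {'fx': 505.9550702363668, 'fy': 505.9550702363668, 'cx': 273.7005470928111, 'cy': 209.67517512794078, 'k1': -0.1453426261124304, 'rvec': array([ 2.03845098, -2.17553432,  0.22866925]), 'tvec': array([0.04662239, 0.52823208, 1.58304165])}
wrist {'fx': 318.67030366432095, 'fy': 318.67030366432095, 'cx': 276.06671471183887, 'cy': 211.1830823966291, 'k1': -0.05999281549456739, 'rvec': array([-2.28768469, -1.72853684, -0.28370641]), 'tvec': array([-0.55010358, -0.04058795,  0.37994518])}
{'time_s': 0.15, 'q': array([ 6.18624421e+01,  2.18324296e+01,  7.43717958e+01, -4.65301727e-05,
        8.38569941e+01, -1.23393252e+01]), 'qvel': array([-0.00552663,  0.01339053, -0.1620633 ,  0.02865765,  0.01732136,
        0.01932202]), 'joint_efforts': array([ 2.37389511e-03, -4.48630893e+01, -2.31344426e+01, -2.07206785e-04,
        3.85002641e-03,  1.07638553e-05]), 'position': array([0.14966939, 0.52902083, 0.23086829]), 'tool_rot': array([[-9.62226358e-01,  2.72250221e-01, -5.03172932e-04],
       [ 2.72250590e-01,  9.62225923e-01, -9.42586424e-04],
       [ 2.27546677e-04, -1.04397063e-03, -9.99999429e-01]]), 'ft_force': array([-0.26050775, -0.94760057, -0.18134107]), 'wrist_torque': array([-0.00991202, -0.02566268, -0.02619694]), 'grip_width': 0.08562644324153064}
```

View pics/scene0.png

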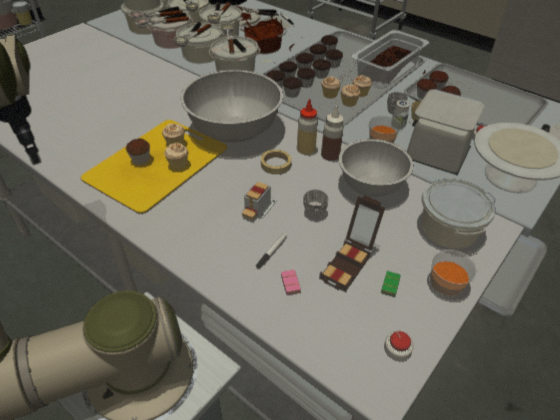

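View pics/top0.png

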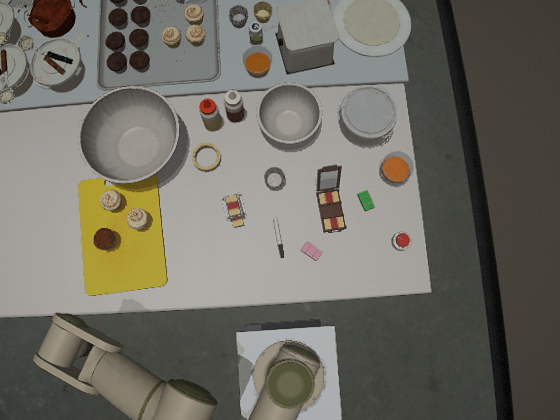

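View pics/wrist0.png

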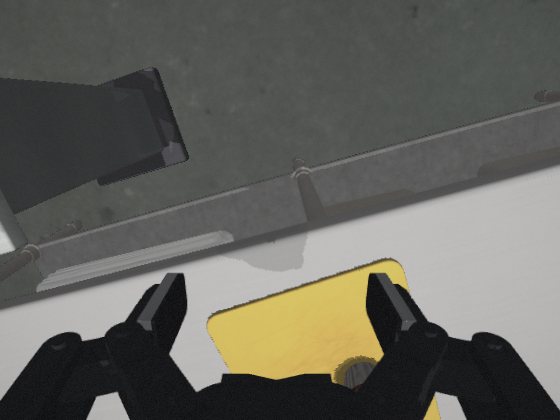

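```bash
python3 - <<'E'
from h import *
for cam in('top','scene'):
    p,d,C=snap(cam)
    for q in('dispenser','gift_box','bar_1','lid','pen','foil_cups'):
        for r in spotter.trace(cam,q)[:5]:
            m=r['pixels'];v,u=np.nonzero(m&(d>0)); 
            if len(v)==0: continue
            P=back(np.c_[u,v],d[v,u],C)
            print(cam,q,round(r['score'],2),r['rect'],P.mean(0).round(3),np.percentile(P,2,0).round(3),np.percentile(P,98,0).round(3))
print(env.observe()['time_s'])
E
```

```text
top dispenser 0.59 [224.3, 195.5, 246.5, 217.6] [0.555 0.138 0.024] [ 0.514  0.111 -0.003] [0.602 0.179 0.073]
top gift_box 0.97 [317.4, 162.0, 342.8, 219.7] [ 0.583 -0.176  0.061] [ 0.504 -0.215 -0.003] [ 0.633 -0.137  0.168]
top gift_box 0.44 [385.2, 151.0, 412.7, 181.2] [ 0.654 -0.411  0.042] [ 0.605 -0.456  0.016] [ 0.698 -0.361  0.073]
top gift_box 0.38 [263.4, 165.4, 285.1, 186.8] [0.646 0.004 0.035] [ 0.609 -0.026  0.015] [0.673 0.034 0.064]
top bar_1 0.51 [225.8, 196.2, 239.8, 216.3] [0.552 0.144 0.069] [0.519 0.124 0.024] [0.586 0.164 0.079]
top bar_1 0.5 [381.6, 150.3, 411.8, 183.0] [ 0.654 -0.411  0.043] [ 0.605 -0.455  0.017] [ 0.698 -0.361  0.074]
top bar_1 0.17 [317.4, 164.6, 342.2, 197.3] [ 0.615 -0.17   0.097] [ 0.594 -0.207  0.027] [ 0.635 -0.133  0.169]
top lid 0.94 [314.9, 163.4, 343.5, 193.1] [ 0.616 -0.17   0.097] [ 0.595 -0.216  0.007] [ 0.639 -0.133  0.169]
top lid 0.62 [224.7, 192.7, 244.5, 221.0] [0.556 0.141 0.025] [ 0.512  0.11  -0.003] [0.603 0.182 0.073]
top pen 0.55 [275.7, 219.5, 282.1, 255.9] [0.448 0.003 0.014] [ 0.387 -0.008  0.003] [0.508 0.014 0.02
[... 299 characters left out ...]
 0.108 0.003] [0.599 0.154 0.07 ]
scene gift_box 0.62 [321.5, 194.1, 384.0, 293.0] [ 0.579 -0.177  0.063] [ 0.455 -0.219  0.002] [ 0.633 -0.135  0.167]
scene bar_1 0.61 [246.3, 181.4, 271.0, 204.9] [0.548 0.141 0.071] [0.516 0.119 0.058] [0.582 0.169 0.077]
scene bar_1 0.5 [240.7, 208.9, 256.2, 219.6] [0.502 0.13  0.023] [0.487 0.113 0.01 ] [0.519 0.149 0.03 ]
scene lid 0.94 [346.2, 198.7, 385.4, 252.4] [ 0.615 -0.171  0.096] [ 0.593 -0.208  0.029] [ 0.635 -0.135  0.168]
scene pen 0.72 [257.8, 233.4, 288.4, 269.9] [ 0.444 -0.     0.014] [ 0.379 -0.011  0.   ] [0.51 0.02 0.02]
scene foil_cups 0.82 [307.0, 189.5, 327.9, 220.6] [0.639 0.001 0.039] [ 0.606 -0.032  0.001] [0.672 0.034 0.063]
0.85
```

```bash
cat >> h.py <<'E'
def plan(dp,yaw=None,tilt=None):
    pass
def tool():
    s=env.observe(); return np.array(s['position']),np.array(s['tool_rot']),s
def deltas(ptarget,Rtarget):
    p,R,s=tool()
    d=R.T@(np.array(ptarget)-p); r=cv2.Rodrigues(R.T@np.array(Rtarget))[0].ravel()
    print('shift units',(d/.04).round(2),'turn units',(r/.15).round(2)); return d,r
def down(phi): # tool y axis at world azimuth phi deg, z down
    a=np.radians(phi); y=np.array([np.cos(a),np.sin(a),0]); z=np.array([0,0,-1.]); x=np.cross(y,z); return np.c_[x,y,z]
E
python3 - <<'E'
from h import *
p,R,s=tool(); c,Rc,t=info('wrist'); o=-Rc.T@t
print('cam in tool',R.T@(o-p)); print('cam axes in tool (cols)',(R.T@Rc.T).round(3)); print(np.degrees(np.arctan2(R[1,1],R[0,1])))
deltas([0.40,0.11,0.30],down(105)); deltas([0.40,0.11,0.30],down(75))
E
```

```text
cam in tool [ 0.08277143  0.00051869 -0.14172709]
cam axes in tool (cols) [[-0.001 -0.947 -0.321]
 [ 1.    -0.001  0.   ]
 [-0.001 -0.321  0.947]]
74.1983166450133
shift units [-8.87 -8.38 -1.72] turn units [ 0.    0.   -3.58]
shift units [-8.87 -8.38 -1.72] turn units [ 0.    0.   -0.09]
```

Call:
jog_arm --plan '[[[-0.72,-0.78,-0.13,0,0,0],[-0.72,-0.78,-0.13,0,0,0],[-0.72,-0.78,-0.13,0,0,0],[-0.72,-0.78,-0.13,0,0,0],[-0.72,-0.78,-0.13,0,0,0],[-0.72,-0.78,-0.13,0,0,0],[-0.72,-0.78,-0.13,0,0,0],[-0.72,-0.78,-0.13,0,0,0],[-0.72,-0.78,-0.13,0,0,0],[-0.72,-0.78,-0.13,0,0,0]]]'

```text
time_s: 1.85
position: [0.3423, 0.1489, 0.2838]
tool_rot: [[-0.962, 0.272, 0.001], [0.272, 0.962, 0.0], [-0.001, 0.0, -1.0]]
ft_force: [0.5, 0.8, 0.3]
grip_width: 0.0853
```

Call:
jog_arm --plan '[[[-0.72,-0.78,-0.13,0,0,0],[-0.72,-0.78,-0.13,0,0,0],[-0.72,-0.78,-0.13,0,0,0],[-0.5,-0.5,-0.1,0,0,0],[0,0,0,0,0,0]]]'

```text
time_s: 2.35
position: [0.4148, 0.0096, 0.303]
tool_rot: [[-0.961, 0.276, 0.001], [0.276, 0.961, -0.001], [-0.001, -0.0, -1.0]]
ft_force: [-0.0, 1.0, 0.3]
grip_width: 0.0854
```

```bash
python3 - <<'E'
from h import *
p,d,C=snap('wrist','w1.png'); print(tool()[0],env.observe()['time_s'])
for q in('dispenser','gift_box','bar_1','lid','pen'):
        for r in spotter.trace('wrist',q)[:5]:
            m=r['pixels'];v,u=np.nonzero(m&(d>0)); 
            if len(v)==0: continue
            P=back(np.c_[u,v],d[v,u],C)
            print(q,round(r['score'],2),np.round(r['rect']),P.mean(0).round(3),np.percentile(P,2,0).round(3),np.percentile(P,98,0).round(3))
np.savez('w1.npz',p=p,d=d,R=C[1],t=C[2])
E
```

```text
[0.41384567 0.01113819 0.30281346] 2.4
dispenser 0.76 [361. 203. 426. 274.] [0.548 0.127 0.03 ] [0.511 0.109 0.002] [0.604 0.167 0.067]
gift_box 0.77 [132. 219. 220. 391.] [ 0.575 -0.164  0.057] [ 0.456 -0.213  0.002] [ 0.626 -0.133  0.144]
gift_box 0.17 [251. 144. 298. 232.] [0.444 0.003 0.013] [ 0.381 -0.008  0.005] [0.51  0.015 0.016]
bar_1 0.81 [383. 222. 426. 272.] [0.548 0.142 0.07 ] [0.519 0.123 0.06 ] [0.582 0.162 0.073]
bar_1 0.61 [364. 192. 397. 219.] [0.504 0.134 0.022] [0.49  0.116 0.009] [0.52  0.152 0.025]
lid 0.81 [170. 301. 220. 389.] [ 0.611 -0.161  0.088] [ 0.593 -0.199  0.029] [ 0.627 -0.132  0.146]
pen 0.83 [254. 144. 301. 230.] [0.444 0.004 0.013] [ 0.382 -0.008  0.006] [0.51  0.015 0.016]
pen 0.54 [185. 276. 216. 306.] [ 0.566 -0.159  0.02 ] [ 0.549 -0.182  0.007] [ 0.586 -0.141  0.021]
```

View pics/w1.png

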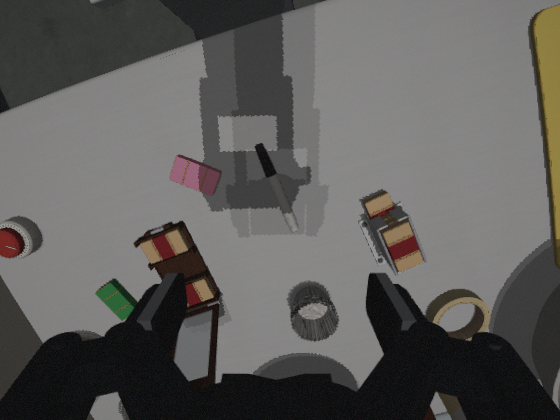

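```bash
cat > m.py <<'E'
from h import *
def fit(P):
    r=cv2.minAreaRect((P[:,:2]*1000).astype(np.float32)); return np.round(np.array(r[0]),1),np.round(r[1],1),round(r[2],1)
def pts(d,C,step=1):
    v,u=np.nonzero(d>0); P=back(np.c_[u,v],d[v,u],C); return P,u,v
def sel(P,x,y,z): return (P[:,0]>x[0])&(P[:,0]<x[1])&(P[:,1]>y[0])&(P[:,1]<y[1])&(P[:,2]>z[0])&(P[:,2]<z[1])
E
cat > a.py <<'E'
from m import *
import sys
cam=sys.argv[1]
p,d,C=snap(cam)
P,u,v=pts(d,C)
for name,x,y,z in [('bar4 top',(.45,.65),(.08,.2),(.066,.078)),('nose top',(.45,.53),(.08,.2),(.019,.03)),('box all 12-30',(.4,.64),(-.26,-.1),(.012,.032)),('lid',(.57,.68),(-.26,-.08),(.04,.2))]:
    Q=P[sel(P,x,y,z)]; print(cam,name,len(Q),Q[:,2].mean().round(4) if len(Q) else '',fit(Q) if len(Q)>5 else '')
    if name=='lid': 
        A=Q-Q.mean(0); w=np.linalg.svd(A,full_matrices=False)[2]; print(w[2],Q.mean(0),Q.max(0),Q.min(0))
E
python3 a.py wrist; python3 a.py top
```

```text
wrist bar4 top 1459 0.0704 (array([550.7, 143.4]), array([74.8, 46.7]), 10.5)
wrist nose top 549 0.0234 (array([506.7, 132.6]), array([31.8, 45.5]), 18.0)
wrist box all 12-30 2462 0.0189 (array([ 493.9, -170.3]), array([110.3, 207.1]), 79.9)
wrist lid 2434 0.093 (array([ 614.2, -165.9]), array([34.3, 70.5]), 6.8)
[-0.95568137 -0.10436885  0.27528214] [ 0.61273723 -0.15888677  0.09299122] [ 0.62919896 -0.12982362  0.15153324] [ 0.59320416 -0.20131582  0.04000985]
top bar4 top 237 0.0714 (array([551.1, 144.6]), array([73.7, 45.8]), 9.6)
top nose top 74 0.0239 (array([512.7, 136.9]), array([42.9, 35.7]), 16.7)
top box all 12-30 624 0.0198 (array([ 497.7, -172.2]), array([109.8, 216.1]), 80.4)
top lid 491 0.1071 (array([ 617. , -169.4]), array([41.7, 77.3]), 6.4)
[-0.96953659 -0.09376479  0.22628958] [ 0.61697452 -0.16882128  0.10707557] [ 0.63846827 -0.12964747  0.17923171] [ 0.59358591 -0.20949294  0.04123858]
```

```bash
python3 - <<'E'
from h import *
deltas([0.43,0.123,0.20],down(100)); print(env.observe()['q'].round(1))
E
```

```text
shift units [0.34 2.76 2.58] turn units [ 0.    0.   -2.99]
[-14.7   4.9  85.4   0.   89.7 -89. ]
```

Call:
jog_arm --plan '[[[0.08,0.69,0.64,0,0,0],[0.08,0.69,0.64,0,0,0],[0.08,0.69,0.64,0,0,0],[0.1,0.69,0.64,0,0,0],[0,0,0,0,0,-0.99],[0,0,0,0,0,-1],[0,0,0,0,0,-1],[0,0,0,0,0,0],[0,0,0,0,0,0]]]'

```text
time_s: 3.65
position: [0.4302, 0.1224, 0.2006]
tool_rot: [[-0.986, -0.168, 0.0], [-0.168, 0.986, 0.0], [-0.0, -0.0, -1.0]]
ft_force: [0.2, -0.3, -0.1]
grip_width: 0.086
```

```bash
python3 a.py wrist; python3 - <<'E'
from m import *
p,d,C=snap('wrist','w2.png'); print(tool()[0],tool()[1].round(3),env.observe()['time_s'])
P,u,v=pts(d,C)
for z in [(.015,.03),(.06,.078)]:
    Q=P[sel(P,(.46,.6),(.09,.2),z)]; print(fit(Q))
c=np.array([.551,.144]);a=np.radians(10);R2=np.array([[np.cos(a),-np.sin(a)],[np.sin(a),np.cos(a)]])
pic=p[:,:,::-1].copy()
def box(x0,x1,y0,y1,z,col):
    q=np.array([[x0,y0],[x1,y0],[x1,y1],[x0,y1]])/1000@R2.T+c
    cv2.polylines(pic,[proj(np.c_[q,np.full(4,z/1000)],C).round().astype(int).reshape(-1,1,2)],True,col,1)
box(-37.5,37.5,-22.5,22.5,68,(0,255,0)); box(-60,4,-18,18,24,(255,0,0))
cv2.imwrite('pics/w2b.png',pic)
E
```

```text
wrist bar4 top 2216 0.0704 (array([550.7, 143. ]), array([75.5, 44.5]), 10.8)
wrist nose top 823 0.0233 (array([506. , 134.9]), array([29.6, 44.1]), 11.8)
wrist box all 12-30 3342 0.0188 (array([ 497.3, -150.2]), array([ 71.1, 207.5]), 80.3)
wrist lid 818 0.0603 (array([ 604.9, -152.2]), array([20.6, 41. ]), 4.5)
[ 0.95287405  0.10980946 -0.28279487] [ 0.6017322  -0.14461603  0.06029188] [ 0.61371866 -0.13132225  0.0946734 ] [ 0.59331097 -0.17323118  0.04006352]
[0.43027797 0.12231105 0.2005753 ] [[-0.986 -0.169  0.   ]
 [-0.169  0.986  0.   ]
 [-0.     0.    -1.   ]] 3.75
(array([525.4, 138.3]), array([69.6, 44.8]), 6.5)
(array([550.8, 142.9]), array([75.7, 44.7]), 10.8)
```

View pics/w2b.png

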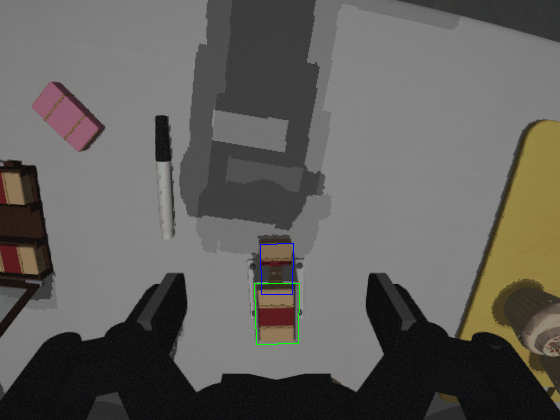

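```bash
python3 - <<'E'
from h import *
deltas([0.4999,0.1333,0.011],down(100.8))
E
```

```text
shift units [-1.76 -0.02  4.74] turn units [-0.    0.   -0.12]
```

Call:
jog_arm --plan '[[[-0.59,0,0.8,0,0,-0.12],[-0.59,0,0.8,0,0,0],[-0.58,-0.02,0.8,0,0,0],[0,0,0.8,0,0,0],[0,0,0.6,0,0,0],[0,0,0.4,0,0,0],[0,0,0.3,0,0,0],[0,0,0.24,0,0,0],[0,0,0,0,0,0],[0,0,0,0,0,0]]]'

```text
time_s: 4.75
position: [0.5, 0.1344, 0.0114]
tool_rot: [[-0.982, -0.189, 0.001], [-0.189, 0.982, 0.0], [-0.001, -0.0, -1.0]]
ft_force: [0.5, 0.6, -0.8]
grip_width: 0.0852
```

```bash
python3 - <<'E'
from m import *
p,d,C=snap('wrist','w3.png'); deltas([0.4999,0.1333,0.011],down(100.8))
snap('scene','s3.png')
E
```

```text
shift units [ 0.01 -0.03  0.02] turn units [-0.    0.01  0.01]
```

View pics/w3.png

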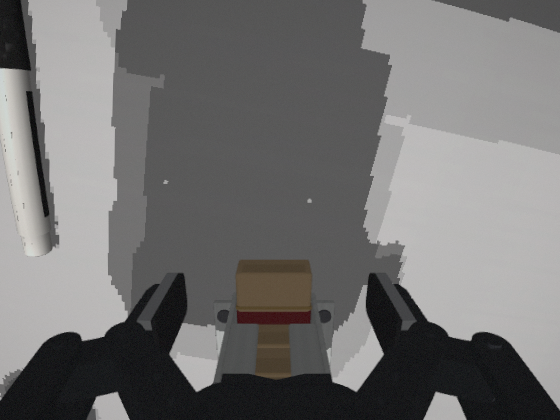

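Call:
jog_arm --plan '[[[0,0,0,0,0,0],[0,0,0,0,0,0],[0,0,0,0,0,0],[0,0,0,0,0,0],[0,0,0,0,0,0],[0,0,0,0,0,0],[0,0,0,0,0,0],[0,0,0,0,0,0]]]' --grip -1 --squeeze 40

```text
time_s: 5.65
position: [0.4999, 0.1344, 0.0113]
tool_rot: [[-0.982, -0.19, 0.001], [-0.19, 0.982, -0.0], [-0.001, -0.0, -1.0]]
ft_force: [-0.8, -0.1, 6.1]
grip_width: 0.0349
```

```bash
python3 - <<'E'
from m import *
p,d,C=snap('wrist','w4.png')
E
```

```text
(no output)
```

View pics/w4.png

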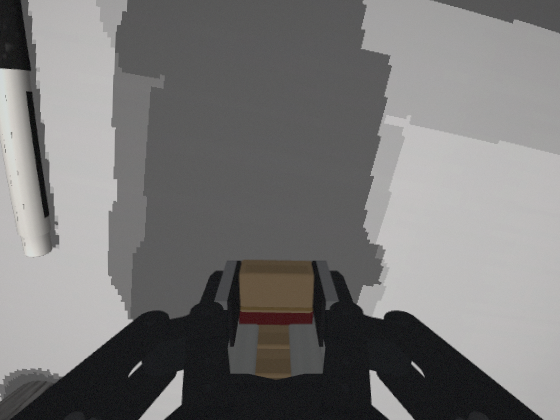

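Call:
jog_arm --plan '[[[0.2,0,0,0,0,0],[0.25,0,0,0,0,0],[0.25,0,0,0,0,0],[0.25,0,0,0,0,0],[0.25,0,0,0,0,0],[0.25,0,0,0,0,0],[0.25,0,0,0,0,0],[0.25,0,0,0,0,0],[0.25,0,0,0,0,0],[0,0,0,0,0,0]]]'

```text
time_s: 6.7
position: [0.4117, 0.1175, 0.0108]
tool_rot: [[-0.982, -0.189, -0.002], [-0.189, 0.982, -0.0], [0.002, 0.0, -1.0]]
ft_force: [0.5, 0.2, 0.2]
grip_width: 0.0349
```

```bash
cat > b.py <<'E'
from m import *
import sys
p,d,C=snap('wrist',sys.argv[1]); P,u,v=pts(d,C)
c=np.array([.551,.143]);a=np.radians(10.8)
L=(P[:,:2]-c)@np.array([[np.cos(a),-np.sin(a)],[np.sin(a),np.cos(a)]])
m=(abs(L[:,0])<30)&(abs(L[:,1])<14)&(P[:,2]>.03); print('col top z',np.median(P[m,2]),m.sum())
E
python3 b.py w5.png;python3 - <<'E'
from m import *
p,d,C=snap('scene','s5.png'); cv2.imwrite('pics/s5c.png',cv2.resize(p[150:300,180:420,::-1],None,fx=3,fy=3))
E
```

```text
col top z 0.08352214635809474 37649
```

View pics/w5.png

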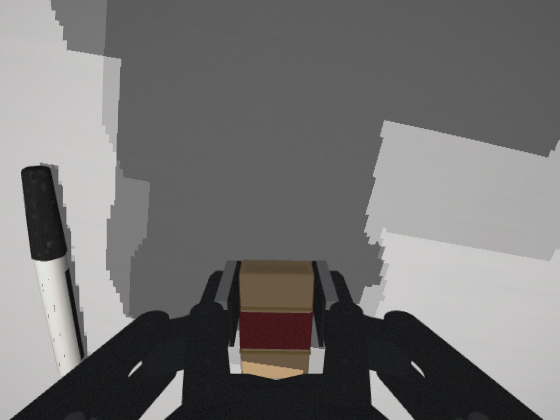

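View pics/s5c.png

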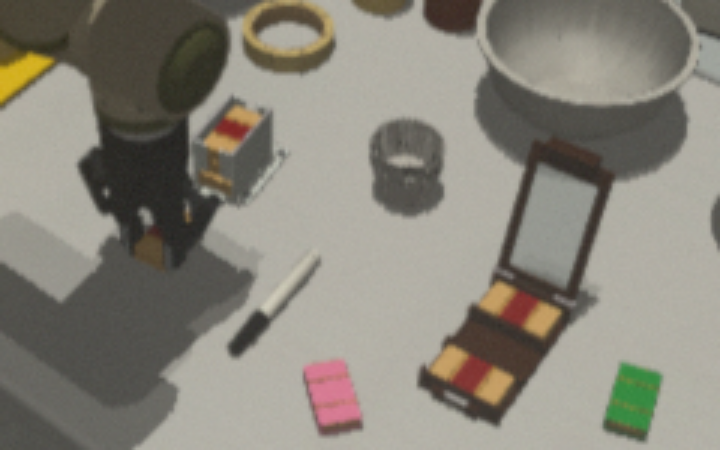

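Call:
jog_arm --plan '[[[0,0,0.1,0,0,0],[0,0,0.05,0,0,0],[0,0,0.04,0,0,0],[0,0,0,0,0,0]]]'

```text
time_s: 7.2
position: [0.4135, 0.1177, 0.0033]
tool_rot: [[-0.982, -0.19, 0.0], [-0.19, 0.982, -0.0], [-0.0, -0.0, -1.0]]
ft_force: [-0.9, -1.0, 2.6]
grip_width: 0.0351
```

Call:
jog_arm --plan '[[[0,0,0,0,0,0],[0,0,0,0,0,0],[0,0,0,0,0,0],[0,0,0,0,0,0],[0,0,0,0,0,0],[0.2,0,-0.5,0,0,0],[0.8,0,-0.9,0,0,0],[0.8,0,-0.9,0,0,0],[0.5,0,-0.9,0,0,0],[0,0,0,0,0,0]]]' --grip 1

```text
time_s: 8.2
position: [0.3223, 0.1002, 0.1345]
tool_rot: [[-0.982, -0.19, 0.007], [-0.19, 0.982, -0.0], [-0.006, -0.002, -1.0]]
ft_force: [0.6, -0.2, -0.2]
grip_width: 0.0857
```

```bash
python3 b.py w6.png; python3 - <<'E'
from m import *
p,d,C=snap('wrist'); P,u,v=pts(d,C)
Q=P[sel(P,(.34,.48),(.04,.18),(.011,.022))]; print(len(Q),Q[:,2].mean(),fit(Q))
for r in spotter.trace('wrist','bar_1')[:4]:
    m=r['pixels']&(d>0); vv,uu=np.nonzero(m); Z=back(np.c_[uu,vv],d[vv,uu],C); Z=Z[Z[:,2]>.01]; print(r['score'],r['rect'],Z.mean(0),fit(Z))
E
```

```text
col top z 0.20839676617542424 38939
2036 0.015069825384223598 (array([436.9, 122.3]), array([66.6, 35.4]), 9.7)
0.83 [259.6, 283.2, 294.9, 344.7] [0.43345301 0.12154618 0.01503628] (array([437. , 122.4]), array([66.6, 35.3]), 9.9)
```

View pics/w6.png

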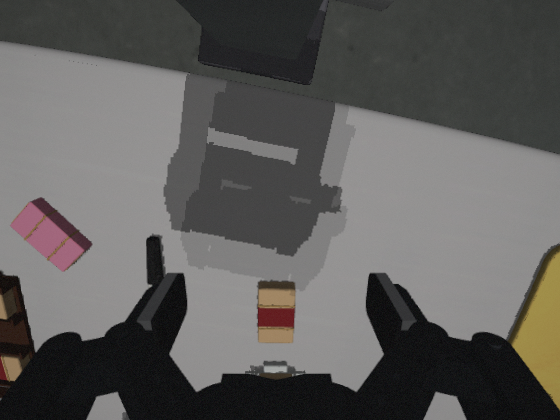

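```bash
python3 - <<'E'
from m import *
p,d,C=snap('wrist'); P,u,v=pts(d,C); pos,R,s=tool()
T=(P-pos)@R
m=(v>260)&(abs(T[:,0])<.03)&(abs(T[:,1])<.07)&(T[:,2]>-.06)&(T[:,2]<.03)&(abs(T[:,1])>.02)
Q=T[m]; print(len(Q))
for lo in np.arange(-.04,.012,.004):
    k=(Q[:,2]>=lo)&(Q[:,2]<lo+.004); 
    if k.sum()>3: print(round(lo*1000),k.sum(),Q[k].min(0).round(4),Q[k].max(0).round(4))
print(s['q'].round(1))
pt,dt,Ct=snap('top'); P,u,v=pts(dt,Ct); 
c=np.array([.551,.143]);a=np.radians(10.8)
L=(P[:,:2]-c)@np.array([[np.cos(a),-np.sin(a)],[np.sin(a),np.cos(a)]])
m=(abs(L[:,0])<26)&(abs(L[:,1])<10)
m=(abs(L[:,0])<.026)&(abs(L[:,1])<.012); print('col z',np.percentile(P[m,2],[10,50,90]),m.sum())
E
```

```text
7226
-40 718 [-0.0118 -0.0562 -0.04  ] [ 0.0118  0.0569 -0.036 ]
-36 654 [-0.0117 -0.056  -0.036 ] [ 0.0117  0.0573 -0.032 ]
-32 591 [-0.0119 -0.0555 -0.032 ] [ 0.0116  0.0568 -0.028 ]
-28 527 [-0.0114 -0.056  -0.028 ] [ 0.0118  0.0571 -0.024 ]
-24 466 [-0.0109 -0.0561 -0.024 ] [ 0.012   0.0568 -0.02  ]
-20 351 [-0.0113 -0.0545 -0.02  ] [ 0.0116  0.0549 -0.0161]
-16 171 [-0.0106 -0.0429 -0.016 ] [ 0.0102  0.0438 -0.0121]
[  -3.1    8.   114.1    0.    57.9 -104. ]
col z [0.05132467 0.05568113 0.06021968] 112
```

Call:
jog_arm --plan '[[[0,0,0,0,0,1],[0,0,0,0,0,1],[0,0,0,0,0,1],[0,0,0,0,0,1],[0,0,0,0,0,1],[0,0,0,0,0,1],[0,0,0,0,0,1],[0,0,0,0,0,1],[0,0,0,0,0,1],[0,0,0,0,0,0.55]]]'

```text
time_s: 9.45
position: [0.323, 0.1003, 0.1303]
tool_rot: [[-0.318, 0.948, -0.003], [0.948, 0.318, 0.0], [0.001, -0.002, -1.0]]
ft_force: [1.0, 0.3, -0.6]
grip_width: 0.085
```

```bash
python3 - <<'E'
from h import *
deltas([0.4372,0.1222,0.0],down(10.3)); print(env.observe()['q'].round(1))
E
```

```text
shift units [-0.39  2.89  3.25] turn units [-0.02 -0.01  0.96]
[ -3.1   8.1 114.1   0.   58.  -21.6]
```

Call:
jog_arm --plan '[[[0,0,0,0,0,0.96],[0.03,0.58,0.25,0,0,0],[0,0.58,0.25,0,0,0],[0,0.58,0.25,0,0,0],[0,0.58,0.25,0,0,0],[0,0.58,0.25,0,0,0],[0,0,0,0,0,0],[0,0,0,0,0,0]]]'

```text
time_s: 10.25
position: [0.4362, 0.1228, 0.08]
tool_rot: [[-0.184, 0.983, -0.003], [0.983, 0.184, -0.0], [0.001, -0.003, -1.0]]
ft_force: [-0.1, 0.3, -0.5]
grip_width: 0.0859
```

```bash
python3 - <<'E'
from m import *
p,d,C=snap('wrist','w7.png'); P,u,v=pts(d,C)
Q=P[sel(P,(.36,.5),(.09,.18),(.011,.019))]; print(len(Q),fit(Q))
deltas([0.4372,0.1222,0.0],down(10.3))
E
```

```text
4492 (array([437.4, 122.4]), array([64.3, 37. ]), 10.1)
shift units [-0.02  0.03  2.01] turn units [-0.02 -0.    0.04]
```

View pics/w7.png

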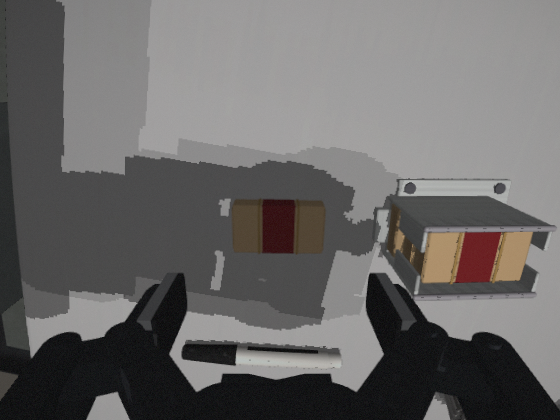

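Call:
jog_arm --plan '[[[-0.02,0.03,0.6,0,0,0.04],[0,0,0.6,0,0,0],[0,0,0.4,0,0,0],[0,0,0.25,0,0,0],[0,0,0.15,0,0,0],[0,0,0,0,0,0],[0,0,0,0,0,0]]]'

```text
time_s: 11.0
position: [0.4383, 0.1222, 0.0018]
tool_rot: [[-0.178, 0.984, 0.001], [0.984, 0.178, 0.0], [-0.0, 0.001, -1.0]]
ft_force: [0.2, 0.6, -0.2]
grip_width: 0.0852
```

Call:
jog_arm --plan '[[[0,0,0,0,0,0],[0,0,0,0,0,0],[0,0,0,0,0,0],[0,0,0,0,0,0],[0,0,0,0,0,0],[0,0,0,0,0,0]]]' --grip -1 --squeeze 40

```text
time_s: 11.6
position: [0.4384, 0.1222, 0.002]
tool_rot: [[-0.178, 0.984, 0.001], [0.984, 0.178, 0.0], [-0.0, 0.001, -1.0]]
ft_force: [-1.3, -0.2, 5.2]
grip_width: 0.0631
```

```bash
python3 - <<'E'
from m import *
p,d,C=snap('wrist','w8.png')
P,u,v=pts(d,C); pos,R,s=tool()
T=(P-pos)@R
m=(abs(T[:,0])<.03)&(abs(T[:,1])<.07)&(T[:,2]>-.06)&(T[:,2]<.03)&(abs(T[:,1])>.034)&(abs(T[:,0])<.012)
Q=T[m]; print('finger tip z rel TCP',np.percentile(Q[:,2],[90,95,99,100]))
print(s['grip_width'],pos)
E
```

```text
finger tip z rel TCP [0.00338547 0.00366103 0.00411082 0.00499456]
0.06286241270790406 [0.43836144 0.1222073  0.00200404]
```

View pics/w8.png

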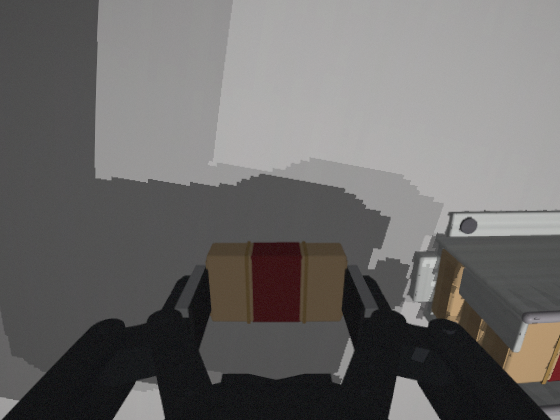

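Call:
jog_arm --plan '[[[0,0,-0.2,0,0,0],[0,0,-0.8,0,0,0],[0,0,-1,0,0,0],[0,0,-1,0,0,-1],[0,0,-1,0,0,-1],[0,0,-1,0,0,-1],[0,0,0,0,0,-1],[0,0,0,0,0,-1],[0,0,0,0,0,-1],[0,0,0,0,0,-1]]]'

```text
time_s: 12.65
position: [0.4377, 0.1222, 0.2019]
tool_rot: [[-0.944, 0.329, 0.0], [0.329, 0.944, -0.0], [-0.0, 0.0, -1.0]]
ft_force: [0.0, -1.2, 0.2]
grip_width: 0.0628
```

Call:
jog_arm --plan '[[[0,0,0,0,0,-1],[0,0,0,0,0,-1],[0,0,0,0,0,-1],[0,0,0,0,0,0],[0,0,0,0,0,0]]]'

```text
time_s: 13.15
position: [0.4379, 0.1222, 0.2016]
tool_rot: [[-0.995, -0.104, 0.0], [-0.104, 0.995, -0.0], [-0.0, -0.0, -1.0]]
ft_force: [0.6, -1.0, -0.3]
grip_width: 0.0628
```

```bash
python3 - <<'E'
from h import *
deltas([0.42,-0.14,0.20],down(96.3)); print(env.observe()['q'].round(1))
E
```

```text
shift units [ 1.13 -6.47  0.04] turn units [-0.    0.   -0.04]
[  0.6  13.8  91.6  -0.   74.6 -95.4]
```

Call:
jog_arm --plan '[[[0.14,-0.81,0,0,0,-0.04],[0.14,-0.81,0,0,0,0],[0.14,-0.81,0,0,0,0],[0.14,-0.81,0,0,0,0],[0.14,-0.81,0,0,0,0],[0.14,-0.81,0,0,0,0],[0.14,-0.81,0,0,0,0],[0.14,-0.81,0,0,0,0],[0,0,0,0,0,0],[0,0,0,0,0,0]]]'

```text
time_s: 14.15
position: [0.4227, -0.1407, 0.2013]
tool_rot: [[-0.994, -0.11, -0.0], [-0.11, 0.994, 0.0], [0.0, 0.0, -1.0]]
ft_force: [-0.3, 0.2, -1.0]
grip_width: 0.0627
```

```bash
python3 - <<'E'
from m import *
p,d,C=snap('wrist','w9.png'); P,u,v=pts(d,C); print(tool()[0])
np.savez('w9.npz',p=p,d=d)
Q=P[sel(P,(.42,.62),(-.25,-.1),(.014,.03))]; print(len(Q),fit(Q))
# color: kraft tops
hsv=cv2.cvtColor(p,cv2.COLOR_RGB2HSV)[v,u]
k=(hsv[:,1]>40)&(hsv[:,2]>110)&sel(P,(.42,.62),(-.25,-.1),(.014,.03))
for lo,hi in((.42,.515),(.53,.62)):
    Q=P[k&(P[:,0]>lo)&(P[:,0]<hi)]; print(len(Q), fit(Q) if len(Q)>5 else '')
E
```

```text
[ 0.42274096 -0.14000836  0.20134433]
2225 (array([ 525.3, -178.1]), array([143.5,  76.6]), 6.2)
499 (array([ 479.4, -193.8]), array([34.6, 48.2]), 17.2)
0
```

View pics/w9.png

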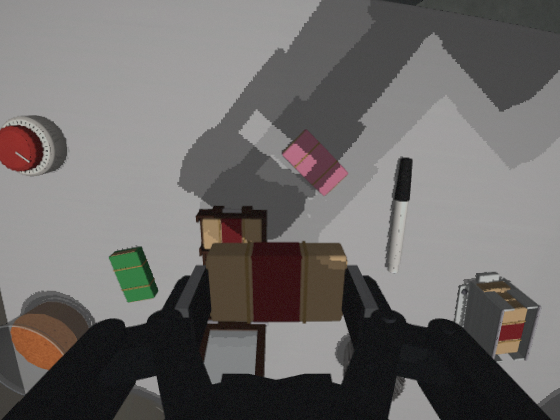

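Call:
jog_arm --plan '[[[0.4,0.8,0,0,0,0],[0.4,0.8,0,0,0,0],[0.4,0.8,0,0,0,0],[0,0,0,0,0,0],[0,0,0,0,0,0]]]'

```text
time_s: 14.7
position: [0.3643, -0.0496, 0.2017]
tool_rot: [[-0.993, -0.115, 0.001], [-0.115, 0.993, -0.001], [-0.001, -0.001, -1.0]]
ft_force: [0.4, -1.5, -0.1]
grip_width: 0.0624
```

```bash
cat > bx.py <<'E'
from m import *
def draw(pic,C,c,yaw,lid=None):
    a=np.radians(yaw);R2=np.array([[np.cos(a),-np.sin(a)],[np.sin(a),np.cos(a)]])
    def box(x0,x1,y0,y1,z,col):
        q=np.array([[x0,y0],[x1,y0],[x1,y1],[x0,y1]])/1000@R2.T+c
        q=(proj(np.c_[q,np.full(4,z/1000)],C)*3).round().astype(int)
        cv2.polylines(pic,[q.reshape(-1,1,2)],True,col,1)
    box(-67.5,67.5,-38,38,24,(0,255,0)); box(-20.5,20.5,-35,35,20,(255,255,0)); box(-60,-28,-32,32,20,(255,0,255))
    box(28,60,-32,32,20,(255,0,255))
if __name__=='__main__':
    p,d,C=snap('wrist','w10.png'); P,u,v=pts(d,C); print(tool()[0])
    z=np.load('w1.npz'); C1=(C[0],z['R'],z['t']); P1,u1,v1=pts(z['d'],C1)
    for n,PP in(('w10',P),('w1',P1)):
        Q=PP[sel(PP,(.42,.595),(-.25,-.1),(.021,.027))]; print(n,len(Q),fit(Q))
    c=np.array([.526,-.176])
    for n,pp,CC in(('w10b',p,C),('w1b',z['p'],C1)):
        pic=cv2.resize(pp[:,:,::-1],None,fx=3,fy=3); draw(pic,CC,c,6.2)
        q=(proj([[.526,-.176,.02]],CC)*3)[0].astype(int)
        x0=max(q[0]-350,0); y0=max(q[1]-290,0); cv2.imwrite('pics/%s.png'%n,pic[y0:y0+580,x0:x0+700])
E
python3 bx.py
```

```text
[ 0.3647181  -0.05025228  0.20165995]
w10 220 (array([ 476.1, -183.3]), array([37.1, 75.7]), 6.1)
w1 263 (array([ 527.3, -177. ]), array([141.5,  75.6]), 6.6)
```

View pics/w10b.png

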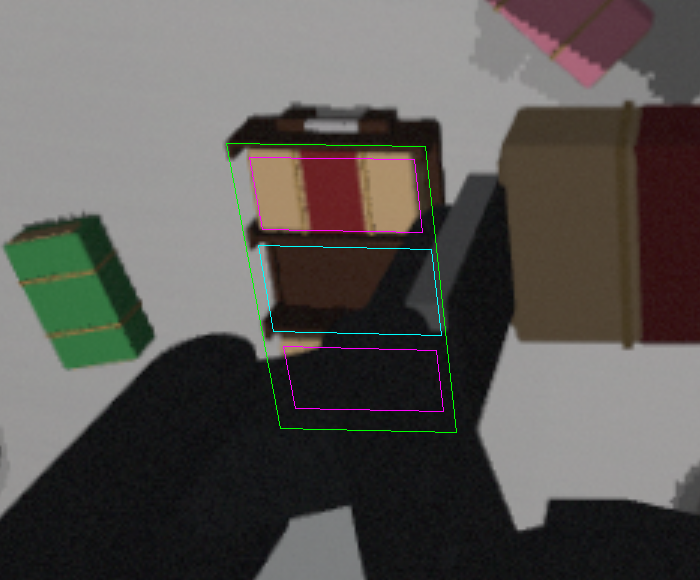

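View pics/w1b.png

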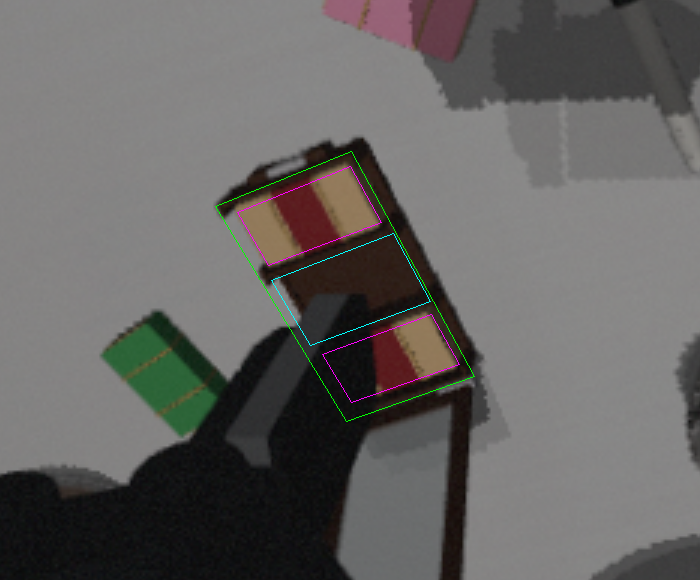

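```bash
cat > rect.py <<'E'
from m import *
def rectify(p,C,c,yaw,z,S=4):
    a=np.radians(yaw); xs=np.arange(-80,80,1/S); ys=np.arange(-48,48,1/S)
    X,Y=np.meshgrid(xs,ys,indexing='ij')
    W=np.stack([c[0]+(X*np.cos(a)-Y*np.sin(a))/1000,c[1]+(X*np.sin(a)+Y*np.cos(a))/1000,np.full(X.shape,z/1000)],-1)
    q=proj(W.reshape(-1,3),C).reshape(X.shape+(2,)).astype(np.float32)
    im=cv2.remap(p,q[...,0],q[...,1],cv2.INTER_CUBIC)
    for k in range(-80,80,10):
        i=(k+80)*S; im[i,::8]=(0,255,0)
    for k in range(-40,50,10):
        j=(k+48)*S; im[::8,j]=(0,255,0)
    return im
if __name__=='__main__':
    p=cv2.imread('pics/w10.png'); C=info('wrist')
    z=np.load('w1.npz'); C1=(C[0],z['R'],z['t'])
    A=rectify(p,C,(.526,-.176),6.2,20); B=rectify(z['p'][:,:,::-1].copy(),C1,(.526,-.176),6.2,20)
    cv2.imwrite('pics/r1.png',cv2.resize(np.hstack([A,B]),None,fx=.93,fy=.93))
E
python3 rect.py
```

```text
(no output)
```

View pics/r1.png

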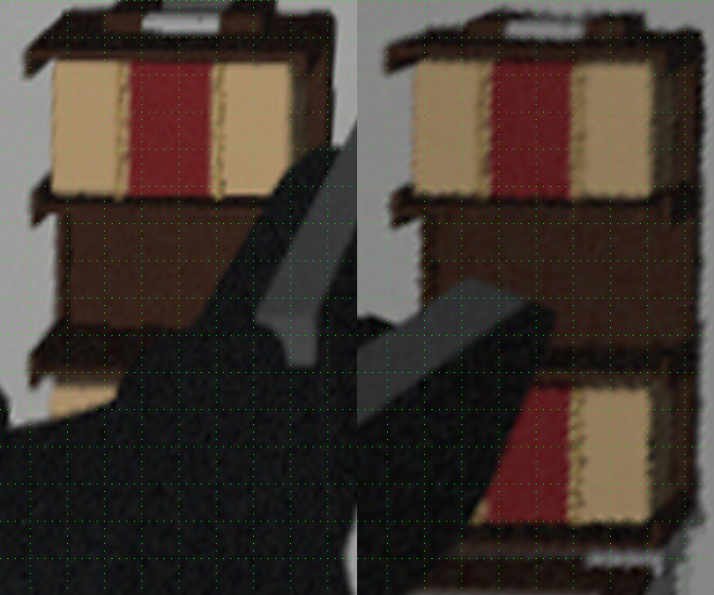

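```bash
python3 - <<'E'
from m import *
p,d,C=snap('wrist'); P,u,v=pts(d,C); pos,R,s=tool(); T=(P-pos)@R
m=(abs(T[:,0])<.03)&(abs(T[:,1])<.031)&(T[:,2]>-.02)&(T[:,2]<-.011); Q=T[m]; print(len(Q),Q[:,2].mean(),fit(Q), np.percentile(Q,[1,99],axis=0))
A=np.c_[Q[:,:2],np.ones(len(Q))]; print('tilt',np.linalg.lstsq(A,Q[:,2],rcond=None)[0])
print('hover'); deltas([.5246,-.1774,.05],down(96.3)); print(s['q'].round(1))
E
```

```text
9048 -0.01332332573235021 (array([-0.2,  0. ]), array([37.3, 62.1]), 0.4) [[-0.01741236 -0.03049886 -0.01659731]
 [ 0.01796004  0.03042479 -0.01161741]]
tilt [ 0.00375194  0.00569604 -0.01332687]
hover
shift units [-3.6  -3.6   3.79] turn units [-0.    0.    0.03]
[ -26.5    5.   102.9   -0.    72.  -123. ]
```

Call:
jog_arm --plan '[[[-0.6,-0.6,0.2,0,0,0.03],[-0.6,-0.6,0.3,0,0,0],[-0.6,-0.6,0.3,0,0,0],[-0.6,-0.6,0.4,0,0,0],[-0.6,-0.6,0.4,0,0,0],[-0.6,-0.6,0.5,0,0,0],[0,0,0.8,0,0,0],[0,0,0.6,0,0,0],[0,0,0.29,0,0,0],[0,0,0,0,0,0]]]'

```text
time_s: 15.8
position: [0.5229, -0.1779, 0.0483]
tool_rot: [[-0.994, -0.109, -0.002], [-0.109, 0.994, 0.001], [0.002, 0.002, -1.0]]
ft_force: [0.1, 0.7, -0.6]
grip_width: 0.0629
```

```bash
cat > f.py <<'E'
from rect import *
import sys
p,d,C=snap('wrist',sys.argv[1]); deltas([.5246,-.1774,.006],down(96.3)); print(tool()[0])
B=rectify(p[:,:,::-1].copy(),C,(.5246,-.1774),6.3,20); cv2.imwrite('pics/r_'+sys.argv[1],cv2.resize(np.hstack([B,rectify(p[:,:,::-1].copy(),C,(.5246,-.1774),6.3,24)]),None,fx=.93,fy=.93))
E
python3 f.py w11.png
```

```text
shift units [-0.03  0.01  1.09] turn units [ 0. -0. -0.]
[ 0.52351543 -0.1781132   0.0496914 ]
```

View pics/w11.png

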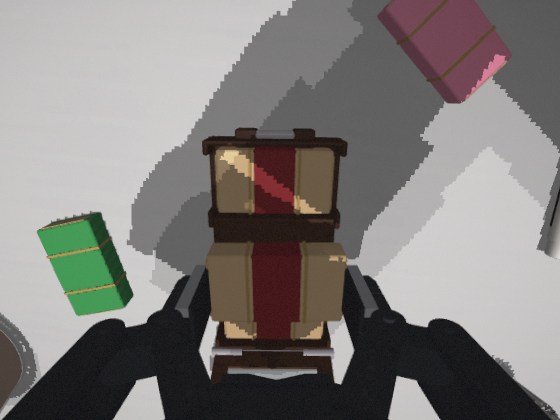

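View pics/r_w11.png

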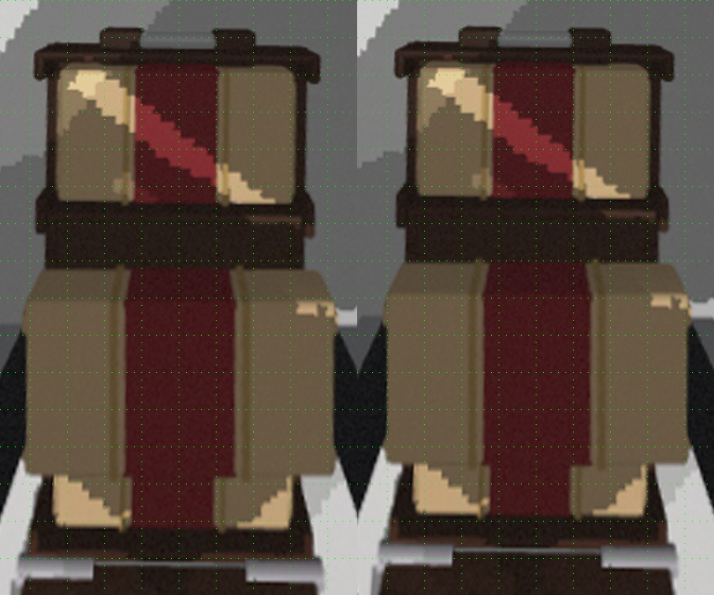

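Call:
jog_arm --plan '[[[-0.02,0,0.2,0,0,0],[0,0,0.2,0,0,0],[0,0,0.15,0,0,0],[0,0,0.1,0,0,0],[0,0,0.1,0,0,0],[0,0,0.05,0,0,0],[0,0,0,0,0,0]]]'

```text
time_s: 16.55
position: [0.524, -0.1776, 0.0175]
tool_rot: [[-0.994, -0.109, -0.0], [-0.109, 0.994, 0.0], [0.0, 0.0, -1.0]]
ft_force: [-0.3, -0.2, -0.3]
grip_width: 0.0629
```

```bash
python3 f.py w12.png
```

```text
shift units [-0.01  0.01  0.29] turn units [-0.  0. -0.]
[ 0.52411224 -0.17769022  0.01773782]
```

View pics/r_w12.png

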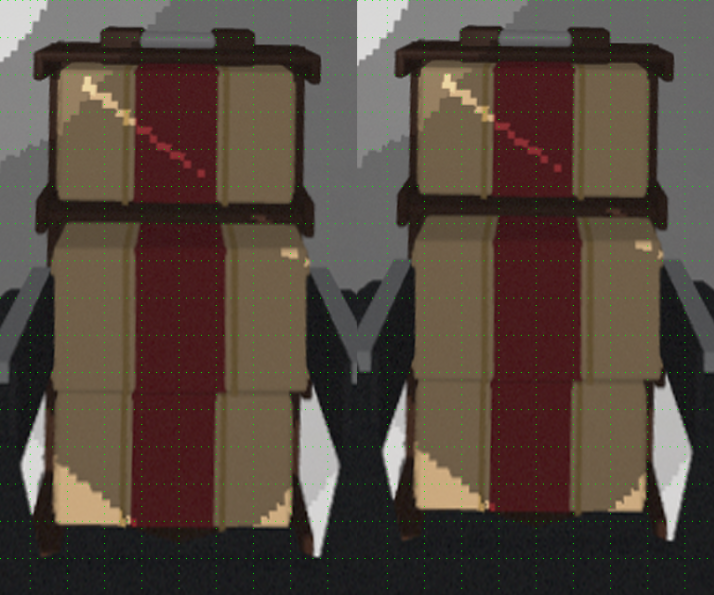

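No contact force; the bar is entering. Continue down.

Call:
jog_arm --plan '[[[0,0,0.1,0,0,0],[0,0,0.1,0,0,0],[0,0,0.06,0,0,0],[0,0,0.03,0,0,0],[0,0,0,0,0,0],[0,0,0,0,0,0]]]'

```text
time_s: 17.2
position: [0.5241, -0.1777, 0.0061]
tool_rot: [[-0.994, -0.11, 0.0], [-0.11, 0.994, -0.0], [-0.0, -0.0, -1.0]]
ft_force: [-0.7, 0.2, -1.0]
grip_width: 0.0626
```

```bash
python3 f.py w13.png
```

```text
shift units [-0.01  0.01  0.  ] turn units [-0.  0. -0.]
[ 0.52410734 -0.17769284  0.00611261]
```

View pics/r_w13.png

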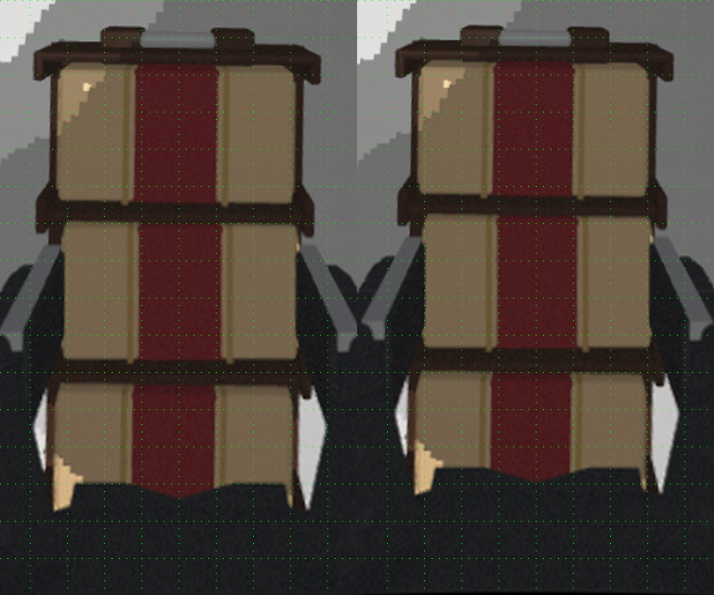

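Call:
jog_arm --plan '[[[0,0,0,0,0,0],[0,0,0,0,0,0],[0,0,0,0,0,0],[0,0,0,0,0,0],[0,0,0,0,0,0],[0,0,-0.2,0,0,0],[0,0,-0.6,0,0,0],[0,0,-0.6,0,0,0],[0,0,-0.4,0,0,0],[0,0,0,0,0,0]]]' --grip 0.76

```text
time_s: 18.25
position: [0.5251, -0.1782, 0.0806]
tool_rot: [[-0.994, -0.11, 0.004], [-0.11, 0.994, -0.003], [-0.004, -0.003, -1.0]]
ft_force: [-0.4, 0.3, -0.6]
grip_width: 0.075
```

```bash
python3 f.py w14.png; python3 - <<'E'
from m import *
p,d,C=snap('wrist'); P,u,v=pts(d,C); c=np.array([.5246,-.1774]); a=np.radians(6.3)
L=(P[:,:2]-c)@np.array([[np.cos(a),-np.sin(a)],[np.sin(a),np.cos(a)]])
for x in(-44,0,44):
  for y in(-22,22):
    m=(abs(L[:,0]-x/1000)<.008)&(abs(L[:,1]-y/1000)<.006); print(x,y,np.median(P[m,2]).round(4))
E
```

```text
shift units [-0.    0.01  1.83] turn units [-0.01  0.01 -0.  ]
[ 0.52440326 -0.17784494  0.07903637]
-44 -22 0.0192
-44 22 0.0192
0 -22 0.0193
0 22 0.0192
44 -22 0.019
44 22 0.0191
```

View pics/w14.png

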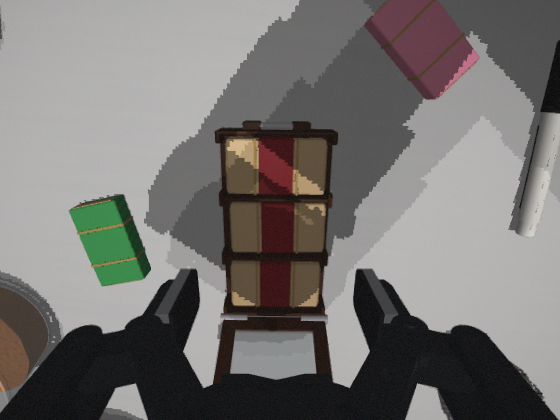

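Call:
jog_arm --plan '[[[0,0,-0.9,0,0,0],[0,0,-0.9,0,0,0],[0,0,-0.9,0,0,0],[0,0,-0.9,0,0,0],[0,0,-0.8,0,0,0],[-0.9,0,0,0,0,0],[-0.9,0,0,0,0,0],[-0.9,0,0,0,0,0],[-0.9,0,0,0,0,0],[0,0,0,0,0,0]]]' --grip -1

```text
time_s: 19.35
position: [0.6698, -0.1611, 0.2502]
tool_rot: [[-0.994, -0.111, -0.003], [-0.111, 0.994, 0.002], [0.003, 0.002, -1.0]]
ft_force: [-0.6, -0.8, -1.3]
grip_width: 0.0001
```

```bash
cat > lid.py <<'E'
from m import *
import sys
c=np.array([.5246,-.1774]); a=np.radians(6.3); M=np.array([[np.cos(a),-np.sin(a)],[np.sin(a),np.cos(a)]])
for cam in('top','scene'):
    p,d,C=snap(cam,cam+sys.argv[1]); P,u,v=pts(d,C)
    L=np.c_[(P[:,:2]-c)@M,P[:,2]]
    m=np.zeros(d.shape,bool)
    for r in spotter.trace(cam,'lid')[:1]: m=r['pixels']; print(r['score'],r['rect'])
    k=m[v,u]&(abs(L[:,1])<.045)&(L[:,2]>.026); Q=L[k]
    if len(Q)>20:
        ang=np.arctan2(Q[:,2]-.024,Q[:,0]-.0675); print(cam,len(Q),'lid angle',np.percentile(ang[np.hypot(Q[:,2]-.024,Q[:,0]-.0675)>.05],[10,50,90]).round(3),'max z',Q[:,2].max())
pos,R,s=tool(); print('TCP local',((pos[:2]-c)@M).round(4),pos[2].round(4),s['ft_force'].round(1),s['q'].round(1),s['time_s'])
cv2.imwrite('pics/c'+sys.argv[1],cv2.resize(p[150:300,260:460,::-1],None,fx=3.5,fy=3.5))
E
python3 lid.py l1.png
```

```text
0.31 [265.0, 164.7, 287.5, 185.1]
0.89 [347.3, 199.8, 382.9, 252.6]
scene 1327 lid angle [1.255 1.288 1.33 ] max z 0.17315895332762915
TCP local [ 0.1428 -0.0003] 0.2536 [ 0.1 -0.1 -0.1] [ -23.5   35.9   46.3   -0.    97.9 -119.8] 19.55
```

View pics/cl1.png

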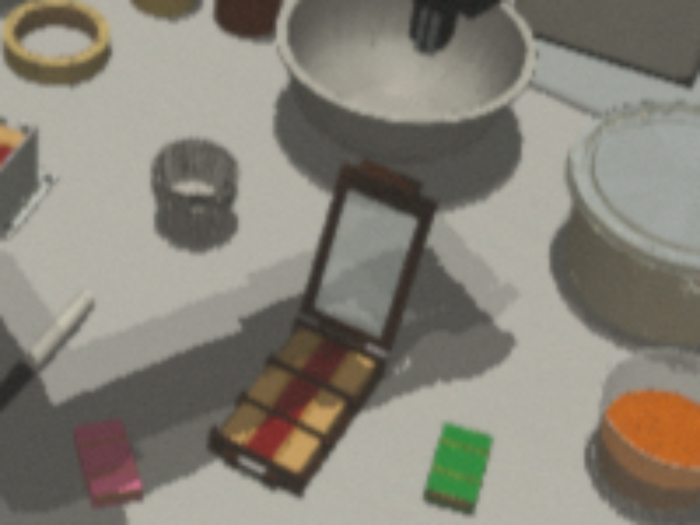

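Call:
jog_arm --plan '[[[0,0,0.8,0,0,0],[0,0,0.8,0,0,0],[0,0,0.8,0,0,0],[0,0,0.6,0,0,0],[0.3,0,0,0,0,0],[0.3,0,0,0,0,0],[0.2,0,0,0,0,0],[0.2,0,0,0,0,0],[0,0,0,0,0,0]]]'

```text
time_s: 20.45
position: [0.6266, -0.1666, 0.1348]
tool_rot: [[-0.994, -0.109, 0.0], [-0.109, 0.994, -0.0], [-0.0, -0.0, -1.0]]
ft_force: [1.4, 0.4, 0.6]
grip_width: 0.0002
```

```bash
python3 lid.py l2.png
```

```text
0.55 [346.5, 200.2, 381.6, 252.6]
scene 1215 lid angle [1.411 1.444 1.482] max z 0.1751987249768028
TCP local [ 0.1037 -0.0002] 0.1342 [-0.5  0.1  0. ] [ -25.3   36.1   65.7    0.    78.2 -121.6] 20.65
```

View pics/cl2.png

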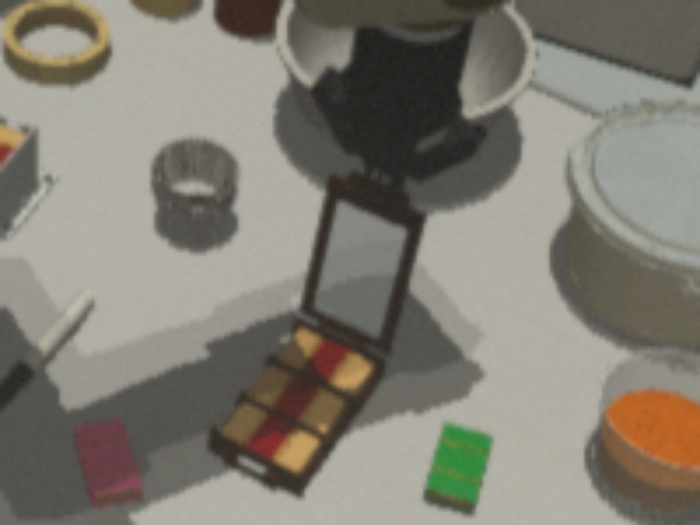

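Call:
jog_arm --plan '[[[0.3,0,0,0,0,0],[0.3,0,0,0,0,0],[0.22,0,-0.02,0,0,0],[0.22,0,-0.02,0,0,0],[0.32,0,0.06,0,0,0],[0.32,0,0.08,0,0,0],[0.3,0,0.1,0,0,0],[0,0,0,0,0,0]]]'

```text
time_s: 21.45
position: [0.5476, -0.175, 0.1259]
tool_rot: [[-0.994, -0.109, -0.001], [-0.109, 0.994, 0.001], [0.001, 0.001, -1.0]]
ft_force: [-1.4, -0.2, 0.4]
grip_width: 0.0001
```

```bash
python3 lid.py l3.png
```

```text
0.62 [338.5, 227.5, 370.4, 255.2]
scene 369 lid angle [2.077 2.101 2.186] max z 0.15562997419117228
TCP local [ 0.0249 -0.0004] 0.1264 [ 0.   0.7 -0.6] [ -29.4   29.8   79.4    0.    70.8 -125.7] 21.65
```

View pics/cl3.png

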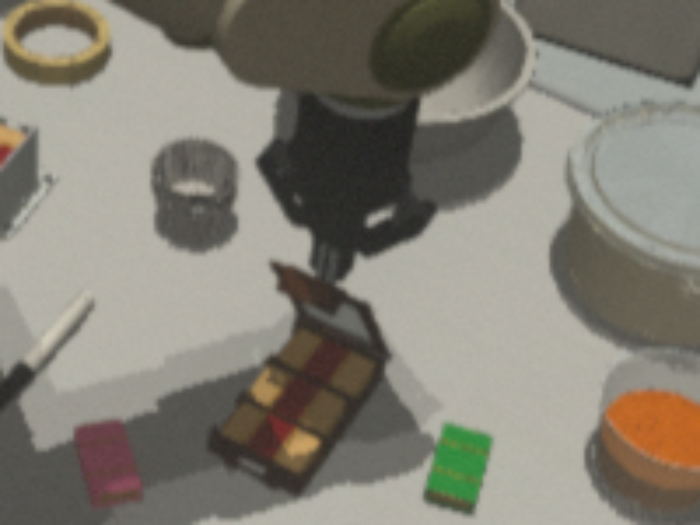

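Call:
jog_arm --plan '[[[0.28,0,0.18,0,0,0],[0.27,0,0.21,0,0,0],[0.25,0,0.23,0,0,0],[0.2,0,0.27,0,0,0],[0.18,0,0.28,0,0,0],[0.17,0,0.3,0,0,0],[0.1,0,0.3,0,0,0],[0.1,0,0.25,0,0,0],[0,0,0,0,0,0]]]'

```text
time_s: 22.55
position: [0.487, -0.1816, 0.0445]
tool_rot: [[-0.994, -0.109, -0.001], [-0.109, 0.994, 0.001], [0.001, 0.001, -1.0]]
ft_force: [0.0, 0.0, 0.5]
grip_width: 0.0003
```

```bash
python3 lid.py l4.png
```

```text
TCP local [-0.0372 -0.0004] 0.0459 [0.5 0.7 0.8] [ -33.5   31.3   93.8    0.    54.9 -129.8] 22.75
```

View pics/cl4.png

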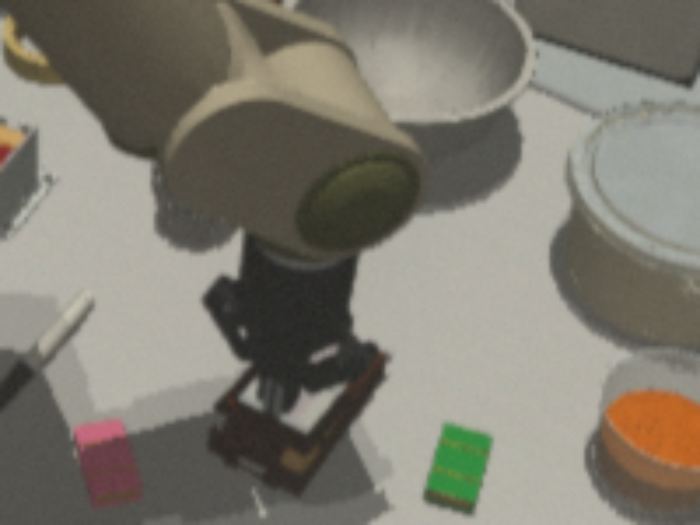

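Call:
jog_arm --plan '[[[0.15,0,0,0,0,0],[0.15,0,0,0,0,0],[0.13,0,0.05,0,0,0],[0,0,0.1,0,0,0],[0,0,0.1,0,0,0],[0,0,0,0,0,0]]]'

```text
time_s: 23.35
position: [0.4698, -0.1836, 0.0348]
tool_rot: [[-0.994, -0.109, -0.001], [-0.109, 0.994, 0.0], [0.001, 0.0, -1.0]]
ft_force: [-0.6, -0.4, 0.8]
grip_width: -0.0001
```

Call:
jog_arm --plan '[[[0,0,0.06,0,0,0],[0,0,0.04,0,0,0],[0,0,0.04,0,0,0],[0,0,0,0,0,0]]]'

```text
time_s: 23.75
position: [0.4701, -0.1835, 0.0294]
tool_rot: [[-0.994, -0.109, 0.0], [-0.109, 0.994, 0.0], [-0.0, 0.0, -1.0]]
ft_force: [-0.4, 0.4, 0.5]
grip_width: -0.0
```

Call:
jog_arm --plan '[[[0,0,0.03,0,0,0],[0,0,0.03,0,0,0],[0,0,0,0,0,0]]]'

```text
time_s: 24.05
position: [0.4702, -0.1836, 0.0278]
tool_rot: [[-0.994, -0.11, 0.001], [-0.11, 0.994, -0.0], [-0.001, -0.0, -1.0]]
ft_force: [-1.6, 1.1, 7.5]
grip_width: 0.0
```

```bash
python3 lid.py l5.png; python3 - <<'E'
from m import *
snap('wrist','w15.png')
E
```

```text
0.61 [316.7, 188.4, 328.2, 204.4]Traceback (most recent call last):
  File "lid.py", line 11, in <module>
    ang=np.arctan2(Q[:,2]-.024,Q[:,0]-.0675); print(cam,len(Q),'lid angle',np.percentile(ang[np.hypot(Q[:,2]-.024,Q[:,0]-.0675)>.05],[10,50,90]).round(3),'max z',Q[:,2].max())
                                                                           ~~~~~~~~~~~~~^^^^^^^^^^^^^^^^^^^^^^^^^^^^^^^^^^^^^^^^^^^^^^^^^^^^^^^^
    return _quantile_unchecked(
        a, q, axis, out, overwrite_input, method, keepdims, weights)
    return _ureduce(a,
                    func=_quantile_ureduce_func,
    ...<5 lines>...
                    overwrite_input=overwrite_input,
                    method=method)
    r = func(a, **kwargs)
    result = _quantile(arr,
                       quantiles=q,
    ...<2 lines>...
                       out=out,
                       weights=wgt)
    slices_having_nans = np.isnan(arr[-1, ...])
                                  ~~~^^^^^^^^^
IndexError: index -1 is out of bounds for axis 0 with size 0
```

View pics/w15.png

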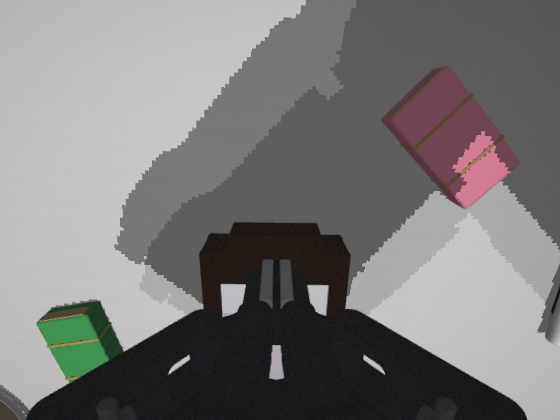

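Force 7.5 N at z = 27.8 mm, lid nearly or fully shut. Press to ~12-15 N.

Call:
jog_arm --plan '[[[0,0,0.04,0,0,0],[0,0,0.03,0,0,0],[0,0,0,0,0,0]]]'

```text
time_s: 24.5
position: [0.4703, -0.1838, 0.0269]
tool_rot: [[-0.994, -0.11, 0.002], [-0.11, 0.994, -0.001], [-0.002, -0.002, -1.0]]
ft_force: [-7.7, 3.9, 31.6]
grip_width: -0.0001
```

Call:
jog_arm --plan '[[[0,0,-0.1,0,0,0],[0,0,-0.5,0,0,0],[0,0,-0.9,0,0,0],[0,0,-0.9,0,0,0],[0,0,-0.9,0,0,0],[0.9,0,-0.5,0,0,0],[0.9,0,-0.5,0,0,0],[0,0,0,0,0,0],[0,0,0,0,0,0]]]'

```text
time_s: 25.4
position: [0.3984, -0.1917, 0.1969]
tool_rot: [[-0.994, -0.108, 0.001], [-0.108, 0.994, -0.001], [-0.001, -0.001, -1.0]]
ft_force: [0.4, -0.1, 0.3]
grip_width: 0.0001
```

```bash
python3 - <<'E'
from m import *
p,d,C=snap('wrist','w16.png'); P,u,v=pts(d,C); c=np.array([.5246,-.1774]); a=np.radians(6.3)
M=np.array([[np.cos(a),-np.sin(a)],[np.sin(a),np.cos(a)]]); L=(P[:,:2]-c)@M
for x in(-64,-60,-56,-40,0,40,60):
  for y in(-34,0,34):
    m=(abs(L[:,0]-x/1000)<.003)&(abs(L[:,1]-y/1000)<.003); print(x,y,m.sum(),np.median(P[m,2]).round(4) if m.any() else '')
for n in('scene','top'):
    p,d,C=snap(n,n+'9.png'); P,u,v=pts(d,C)
    if n=='top':
        c=np.array([.551,.143]);a=np.radians(10.8); L=(P[:,:2]-c)@np.array([[np.cos(a),-np.sin(a)],[np.sin(a),np.cos(a)]])
        m=(abs(L[:,0])<.026)&(abs(L[:,1])<.012); print('col',np.median(P[m,2]))
    cv2.imwrite('pics/c9%s.png'%n,cv2.resize(p[150:300,210:450,::-1],None,fx=3,fy=3))
print(tool()[2]['ft_force'],tool()[0])
E
```

```text
-64 -34 78 0.0194
-64 0 24 0.0277
-64 34 80 0.0177
-60 -34 30 0.0273
-60 0 24 0.0274
-60 34 29 0.0277
-56 -34 29 0.0273
-56 0 25 0.0277
-56 34 31 0.0275
-40 -34 24 0.0275
-40 0 0 
-40 34 25 0.0275
0 -34 0 
0 0 0 
0 34 0 
40 -34 0 
40 0 0 
40 34 0 
60 -34 0 
60 0 0 
60 34 0 
col 0.056113873967186326
[ 0.12612013  0.45619115 -0.72438473] [ 0.39893344 -0.19138882  0.19583112]
```

View pics/w16.png

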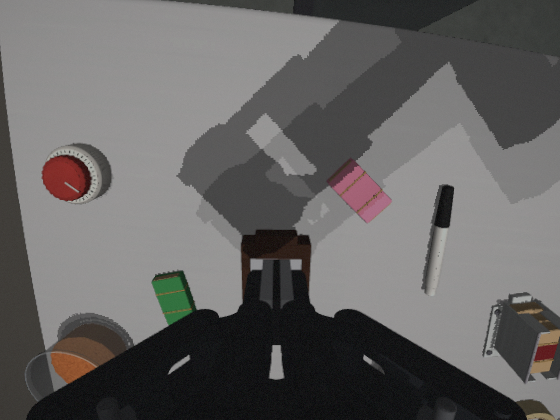

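View pics/c9scene.png

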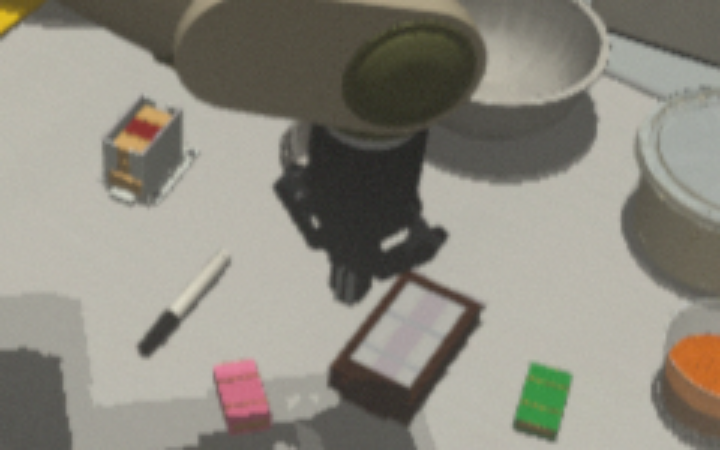

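```bash
python3 -c "
from rig import close_job
print(close_job())"
```

```text
the job is handed in; nothing more can be done
None
```

The job is finished and handed in at about 25.5 s of the allowed 67 s; no verdict was reported.

- **Dispenser:** I gripped the bottom bar by its nose and slid it straight out. The three above dropped: the top of the stack now reads 56 mm, down from 72 mm.
- **Bar:** I set it flat on the table, let go, and took it again by its two ends. I then lowered it into the middle place, where all three bar tops read 19 mm (20 mm expected), level with each other.
- **Lid:** I pushed it over from behind and pressed the front edge down, reaching about 31 N at the end, above the suggested 10 N. With the arm lifted away, the front of the lid stays at about 27.5 mm (28 mm expected), so the catch is holding.
- **Surroundings:** The last pictures show the pen and the dispenser where they stood and the arm clear of everything. I did not measure the bystanders one by one.

Two checks did not work. Once the lid was nearly shut, my script could no longer measure its angle, so "shut" rests on the height reading, the pressing force and the scene picture. I also saw no clear 5 N resistance from the catch before it seated.

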